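Stand the leaf tile on the buffet easel without a knock

TASK

Take the green-edged tile with the leaf picture out of the wooden rack and stand it on the ledge of the little counter easel, right way up, centred, leaning back against the backrest with its picture facing the guests' side. The glazed tile chips easily: set it down by feel, resting it on the ledge before you let go, so that it never knocks or presses on the easel with more than about 18 N. Leave the other tiles and the things on the counter as they are.

Things in the scene. Friction and masses are not known exactly. Their poses are not given: they have to be found in the camera images.
- tile_leaf: the tile to place: rigid glazed tile 12 mm thick (x), 100 mm wide (y), 150 mm tall (z), green edges and back, white front with a green leaf, about 0.36 kg (varies by a quarter). Origin: centre of its lower edge face (underside); +z up the tile, +x out of the picture side. At the start it stands upright in one of the rack's three slots
- tile_fish: bystander: same size and axes, blue edges, blue fish; in another slot of the rack
- tile_hen: bystander: same size and axes, red edges, red hen; in another slot of the rack
- rack: fixed light-wood rack, 240 mm (x) by 120 mm (y), origin under its centre; floor 10 mm thick, three slots across it at x = -80, 0, +80 mm, each 17 mm wide between two rails that end 35 mm above the table; the tiles stand on its floor, their pictures facing the rack's +x. Which tile is in which slot varies, and the rack may stand left or right of the easel
- easel: fixed dark base plate 130 x 130 x 12 mm of the easel, origin under its centre; +x is the guests' side, y along the ledge. A light-wood carriage is clamped on its brass post (16 mm thick, 38 mm behind the origin, top 125 mm up). The backrest, 100 mm wide and 75 mm long up the slope, leans back 18 degrees from vertical (top towards -x); at its foot, square to it, a ledge 22 mm deep, front lip 6 mm
- easel_low (a point): fixed point of the easel, 55 mm above its origin: the middle of the crease between ledge and backrest if the carriage were at its lowest. The real crease is straight above it by 0 to 50 mm, set by hand, not reported: feel (or see) it. A placed tile has its underside on the ledge, its back on the backrest. The carriage is rigid; its clamp slips only above about 60 N
- tumbler_a: bystander: clear glass tumbler, 64 mm across, 110 mm tall, origin under its centre; on the counter between rack and easel, a little farther out
- tumbler_b: bystander: a like tumbler at the left of the counter
- honey: bystander: amber jar 68 mm across, 100 mm tall, yellow cap, origin under its centre, at the right
- bowl: bystander: blue bowl 120 mm across, 55 mm tall, origin under its centre
- spoon: bystander: spoon with a wooden handle, 190 mm long, lying on the counter
Things that resemble listed ones, but are neither listed nor needed, are in the scene too. Leave any orange look-alike of the tile_leaf alone.

How it is judged:
By the outcome, as a careful person would: the job done as asked, in the order asked, and still so for the second after the job is handed in, with the robot touching nothing.
It also fails if it takes over 64 s, if anything falls off the work surface, if the arm or the gripper's body presses on something with over 40 N, if the wrist force passes 120 N, or if a joint passes its speed limit or range.

ROBOT

A 6-joint arm with a two-finger parallel gripper is mounted at the origin on the work surface. World frame = base frame: x ahead of the robot, y to its left, z up, the work surface at z = 0. Lengths are in m, angles in rad, forces in N, time in s.
With the tool pointing down it reaches from about 0.35 to 0.85 m from the base axis. Payload 8.1 kg.
Tool frame: the origin (TCP) lies on the mounting face of the last link; the fingertips stand 186 mm ahead of it and the grasp point (between the pads) lies 167 mm ahead of it; z points along the fingers, y is the line along which they close (so a half turn about z gives the same grasp; the last joint's range is limited). The gripper opens to 93 mm and grips with 3 to 60 N. Pads are 15 mm wide; open, the fingers measure 128 mm over their backs; the gripper's body (75 mm by 188 mm) begins 65 mm behind the grasp point.
Start: joints at [-1.42, 0.13, 1.488, -0, 1.523, -0.085], TCP at [0.14, -0.583, 0.405] pointing down, gripper open.
Joint ranges: [-2.96, 2.96], [-0.89, 2.26], [0.02, 2.5], [-1.34, 4.48], [0, 2.73], [-2.66, 2.66]. Speed limits (rad/s): [2.39, 2.39, 2.79, 3.14, 3.14, 3.14].

INTERFACE

Orientations are given as a rotation vector (axis times angle).
In Python, from plant import * gives the robot as it stands. The module is installed in compiled form; this text tells all that it offers.
- The arm moves only by the tool arm_command, never from a script. Its argument "increments" is a list of rows, each a list of 6 numbers: the shift along the tool's x, y, z in units of 0.2 m (1.0 is 0.2 m), then the turn, a rotation vector about the tool's x, y, z in units of pi rad (1.0 is pi rad). A call has exactly 5 rows; each row is the pose to reach, as a shift and turn from the pose commanded when the call began, along the tool's axes at that moment, turning the shorter way round; what a row does not reach only later rows make up. A row lasts 1/8 s, in which the tool goes at most 62.5 mm and 10.7 degrees, less where a joint would pass 70% of its speed; a pose out of reach is approached as far as the arm can. A call with a number of a shift or a turn outside -1 to 1 is refused whole. A call with a gripper value outside its range is refused whole. "fingers" is the closure, from -1 (fully open) to 1 (shut), set as the call begins (left out, the last holds). The fingers move at their own pace and stop on an object; "force" is the grip in N (left out, the last holds). Time passes only in rows, so rows that repeat a pose let the fingers close, or fill a call up. It gives the time, the measured TCP pose, the force, the opening and the grip force at its end, in the units of the state.
- read_state(): the state, without advancing time (a new reading comes with each control period).
- read_camera(name): name is "scene" or "top" or "wrist"; returns a dict with "image" (400x640x3 uint8, red, green, blue), "fx", "fy", "cx", "cy" (pixels), "T" (4x4, takes a point from camera to world coordinates). Camera axes: x right, y down, z forward; pixel columns grow to the right and rows downward; lengths in m; the calibration is good to about 2 mm. The wrist camera is an equidistant fisheye: a pixel r from the principal point sees the ray r / f radians off the axis. A picture is of the moment at which its call begins. There is no depth.
- close_job(): hands the job in; it is judged then, once.
The state is a dict: "t": time; "q": joint angles; "dq": joint speeds; "joint_torque": joint torques, N m; "tool_pos": TCP position; "orientation": TCP orientation; "force": force on the tool from outside, world axes, zero at the start; "wrist_torque": the same for the moment, N m; "opening": finger opening in m; "gripper_force": force on a finger pad.
Only numpy, scipy, OpenCV 4.12 (cv2) and the standard library are available. Lean on these libraries where they do the work, as an engineer would, in place of code of your own. Each camera call takes 0.05 s, during which the arm holds its last target. There are 200 camera calls.

## Working session

There is one attempt and no reset: what is moved stays moved. The work goes in short steps, Python scripts to look and compute and a tool call to move; the robot and the scene stay as the last step left them, time stands still between calls to the robot, and variables do not carry over. Pictures are saved under pics/ and viewed, at most 10 in all, crops included, and the job is handed in when it is done.

Besides the shell and the picture viewer there is one more tool, called after ">>>" as name([rows], argument=value, ...), one row to a line, values as JSON. arm_command: Moves the arm, as the interface text tells. Shifts and turns lie within -1 to 1; 1 stands for 0.2 m of shift or pi rad of turn. Its arguments: {"type":"object","properties":{"increments":{"type":"array","items":{"type":"array","items":{"type":"number","minimum":-1,"maximum":1}}},"fingers":{"type":"number"},"force":{"type":"number"}},"required":["increments"]}

```bash
mkdir -p pics; python3 - <<'E'
from plant import *
import cv2,numpy as np,pickle
s=read_state();print({k:np.round(v,3) for k,v in s.items()})
d={}
for n in("scene","top"):
    c=read_camera(n);d[n]=c
    print(n,c["fx"],c["fy"],c["cx"],c["cy"],np.round(c["T"],3).tolist())
    cv2.imwrite(f"pics/{n}0.png",c["image"][:,:,::-1])
pickle.dump(d,open("d0.pkl","wb"))
E
```

```text
{'t': np.float64(0.0), 'q': array([-1.42 ,  0.131,  1.489, -0.   ,  1.523, -0.085]), 'dq': array([-0.002,  0.   ,  0.   ,  0.001, -0.001, -0.   ]), 'joint_torque': array([ 2.0000e-03, -5.5985e+01, -4.9175e+01,  7.7000e-02,  3.6000e-02,
       -0.0000e+00]), 'tool_pos': array([ 0.14 , -0.583,  0.404]), 'orientation': array([-3.118, -0.369,  0.   ]), 'force': array([ 0.374, -0.346, -0.42 ]), 'wrist_torque': array([-0.036,  0.001, -0.006]), 'gripper_force': np.float64(0.0), 'opening': np.float64(0.093)}
scene 513.007402420604 513.007402420604 324.6177611356905 200.13268918123364 [[0.551, 0.478, -0.684, 1.608], [0.835, -0.307, 0.458, -0.745], [0.009, -0.823, -0.568, 0.984], [0.0, 0.0, 0.0, 1.0]]
top 373.66945362672254 373.66945362672254 324.25031031446105 204.73399423595149 [[-0.029, -0.997, 0.076, 0.457], [-0.999, 0.031, 0.03, -0.023], [-0.033, -0.075, -0.997, 1.036], [0.0, 0.0, 0.0, 1.0]]
```

View pics/scene0.png

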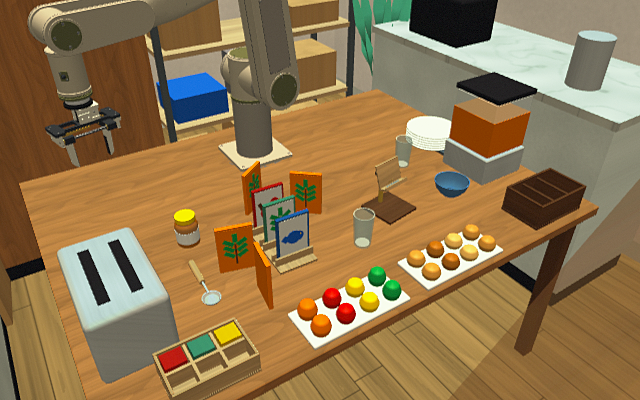

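View pics/top0.png

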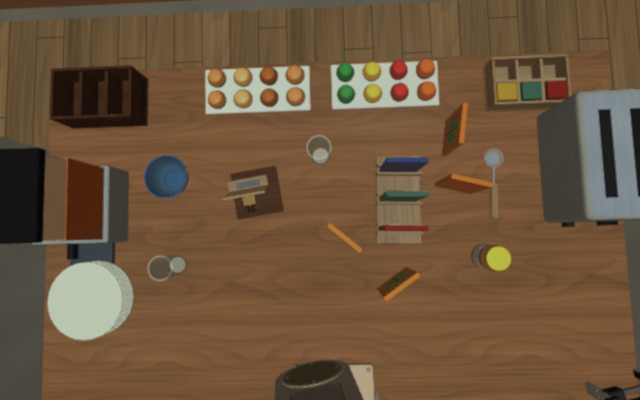

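Candidates for the leaf tile, as scene pixels: green-edged in the rack's middle slot (278,222); orange look-alikes at (253,185), (306,192), (235,247) and (264,275), all outside the rack. Top view has the green edge at (403,195), blue at (403,163), red at (403,228), and the easel at about (255,192). My choice is the green-edged tile in the middle slot, which I'll check in a close crop.

```bash
python3 - <<'E'
import cv2,numpy as np,pickle
d=pickle.load(open("d0.pkl","rb"))
def crop(n,x,y,w,h):
    return cv2.resize(d[n]["image"][y:y+h,x:x+w,::-1],(400,300),interpolation=cv2.INTER_CUBIC)
A=np.vstack([np.hstack([crop("scene",230,165,100,75),crop("scene",350,150,80,60)+0]),np.hstack([crop("scene",230,205,100,75) if 0 else crop("top",365,145,80,105*60//105),crop("top",215,160,80,60)])])
cv2.imwrite("pics/crop1.png",A)
E
```

```text
(no output)
```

View pics/crop1.png

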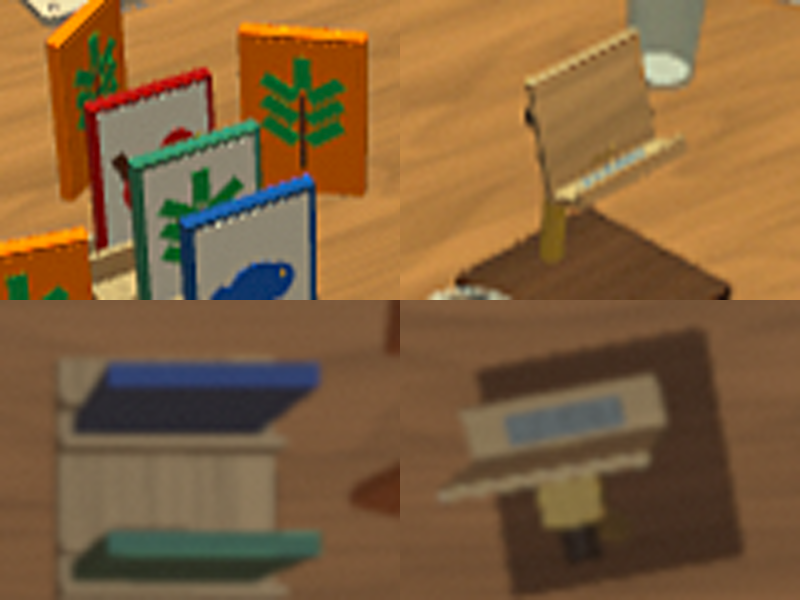

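The crop confirms the choice: white front, upright green leaf and green edge, in the middle slot facing the guests' side. The orange ones all stand outside the rack. Next I fit the poses.

```bash
cat > h.py <<'E'
import numpy as np,cv2,pickle
from scipy.optimize import least_squares
from scipy.spatial.transform import Rotation as Ro
def proj(c,P):
    T=np.linalg.inv(c["T"]);p=np.atleast_2d(P)@T[:3,:3].T+T[:3,3]
    return np.c_[c["fx"]*p[:,0]/p[:,2]+c["cx"],c["fy"]*p[:,1]/p[:,2]+c["cy"]]
def place(x,y,a,L):
    L=np.atleast_2d(L);return np.c_[x+L[:,0]*np.cos(a)-L[:,1]*np.sin(a),y+L[:,0]*np.sin(a)+L[:,1]*np.cos(a),L[:,2]]
S,C=np.sin(np.radians(18)),np.cos(np.radians(18))
U=np.array([-S,0,C]);LD=np.array([C,0,S])
E
python3 - <<'E'
from h import *
d=pickle.load(open("d0.pkl","rb"))
def green(im):
    h=cv2.cvtColor(im,cv2.COLOR_RGB2HSV);return h
# tile: rough hand pixels; top-face corners in top view (z=.16) and scene
top=d["top"];sc=d["scene"]
def tile(p,L):return place(p[0],p[1],p[2],L)
tt=[[-.006,.05,.16],[-.006,-.05,.16],[.006,-.05,.16],[.006,.05,.16]]
# top px: outer(front,+x) edge is up in the picture
tp=np.array([[385.5,196.3],[428.6,196.0],[429.4,191.6],[386.6,191.6]])
ts=[[.006,.05,.16],[.006,-.05,.16],[-.006,-.05,.16],[-.006,.05,.16]]
sp=np.array([[294.5,198],[264,207.5],[262.5,204.3],[293.8,195.3]])
f=lambda p:np.r_[(proj(top,tile(p,tt))-tp).ravel(),(proj(sc,tile(p,ts))-sp).ravel()]
r=least_squares(f,[.48,-.2,0]);print("tile",r.x.round(4));print(r.fun.reshape(-1,2).round(1).tolist())
# easel
B=[[.065,-.065,.012],[-.065,-.065,.012],[-.065,.065,.012],[.065,.065,.012]]
bp=np.array([[356-81,166],[283,211],[238,219.4],[231,174]])
def crease(h):return np.array([0,0,.055+h])
Y=np.array([0,.05,0])
def fe(p):
    c=crease(p[3]);t=c+.075*U;l=c+.022*LD+.006*U
    return np.r_[(proj(top,place(*p[:3],B))-bp).ravel(),
      (proj(top,place(*p[:3],[t+Y,t-Y]))-[[223.5,199],[265.2,191.5]]).ravel(),
      (proj(top,place(*p[:3],[l+Y,l-Y]))-[[227.3,182.2],[266,175]]).ravel(),
      (proj(sc,place(*p[:3],[t-Y,t+Y]))-[[376,168],[398.3,157]]).ravel(),
      (proj(sc,place(*p[:3],[l-Y,l+Y]))-[[382.3,189.5],[407,178]]).ravel()]
r=least_squares(fe,[.5,.2,0,.025],loss="soft_l1");print("easel",r.x.round(4));print(fe(r.x).reshape(-1,2).round(1).tolist())
E
```

```text
tile [ 0.5447 -0.1912 -0.0367]
[[0.2, -0.7], [0.2, -0.2], [-0.7, -0.9], [-0.9, -1.1], [0.2, -1.9], [-1.0, -1.1], [-1.3, -0.1], [-1.1, -1.3]]
easel [0.5761 0.1954 0.146  0.04  ]
[[0.5, -1.0], [0.2, -0.1], [-1.0, -0.2], [-1.3, -0.7], [-0.4, -0.8], [-0.5, -0.8], [0.3, 1.8], [0.5, 2.0], [-0.9, -0.3], [-1.6, 0.2], [1.4, -0.2], [-2.1, 0.0]]
```

```bash
cat >> h.py <<'E'
def Rt(yaw,tilt=0,s=1):
    """tool frame: z = -tile up (tilted back by tilt), y = s*tile normal"""
    up=np.array([-np.sin(tilt),0,np.cos(tilt)]);n=np.array([np.cos(tilt),0,np.sin(tilt)])
    z=-up;y=s*n;x=np.cross(y,z);return Ro.from_euler("z",yaw).as_matrix()@np.c_[x,y,z]
def inc(s,g,R,d=.167):
    R0=Ro.from_rotvec(s["orientation"]).as_matrix();t=np.array(g)-d*R[:,2]
    return np.r_[R0.T@(t-s["tool_pos"])/.2,Ro.from_matrix(R0.T@R).as_rotvec()/np.pi].round(4)
def grasp(s,d=.167): return np.array(s["tool_pos"])+d*Ro.from_rotvec(s["orientation"]).as_matrix()[:,2]
E
python3 - <<'E'
from h import *;from plant import *
s=read_state()
for k in(1,-1):print(k,inc(s,[.545,-.191,.28],Rt(-.037,0,k)),Rt(-.037,0,k).round(2).tolist())
print(Ro.from_rotvec(s["orientation"]).as_matrix().round(3).tolist())
E
```

```text
1 [ 2.4262e+00 -1.4341e+00 -2.1330e-01 -4.0000e-04 -4.0000e-04 -4.1320e-01] [[0.04, 1.0, 0.0], [1.0, -0.04, 0.0], [0.0, 0.0, -1.0]]
-1 [ 2.4262e+00 -1.4341e+00 -2.1330e-01 -4.0000e-04  5.0000e-04  5.8680e-01] [[-0.04, -1.0, 0.0], [-1.0, 0.04, 0.0], [0.0, 0.0, -1.0]]
[[0.972, 0.234, -0.0], [0.234, -0.972, 0.002], [0.0, -0.002, -1.0]]
```

>>> arm_command([
  [0.16, -0.1, -0.014, 0, 0, -0.0275],
  [0.32, -0.19, -0.028, 0, 0, -0.055],
  [0.49, -0.29, -0.042, 0, 0, -0.083],
  [0.65, -0.38, -0.056, 0, 0, -0.11],
  [0.81, -0.48, -0.07, 0, 0, -0.138],
], fingers=-0.2)

```text
t: 0.72
tool_pos: [0.276, -0.4512, 0.4184]
orientation: [-2.965, -1.036, 0.0]
force: [-0.3, 0.2, 0.3]
opening: 0.0559
gripper_force: 0.0
```

>>> arm_command([
  [0.19, -0.02, -0.014, 0, 0, -0.0275],
  [0.37, -0.04, -0.028, 0, 0, -0.055],
  [0.56, -0.06, -0.042, 0, 0, -0.083],
  [0.75, -0.08, -0.056, 0, 0, -0.11],
  [0.937, -0.096, -0.07, 0, 0, -0.138],
])

```text
t: 1.35
tool_pos: [0.411, -0.3198, 0.4324]
orientation: [-2.673, -1.649, 0.0]
force: [0.0, -0.0, -0.3]
opening: 0.0557
gripper_force: 0.0
```

>>> arm_command([
  [0.18, 0.06, -0.014, 0, 0, -0.0275],
  [0.36, 0.12, -0.028, 0, 0, -0.055],
  [0.54, 0.18, -0.042, 0, 0, -0.083],
  [0.8, 0.274, -0.056, 0, 0, -0.11],
  [0.89, 0.305, -0.07, 0, 0, -0.138],
])

```text
t: 1.98
tool_pos: [0.5465, -0.1873, 0.4461]
orientation: [-2.253, -2.188, -0.0]
force: [0.2, 0.1, -0.4]
opening: 0.0555
gripper_force: 0.0
```

```bash
python3 - <<'E'
from h import *;from plant import *
c=read_camera("wrist");pickle.dump(c,open("w1.pkl","wb"));cv2.imwrite("pics/w1.png",c["image"][:,:,::-1])
s=read_state();print(s["t"],grasp(s).round(4),s["opening"],s["force"].round(2),inc(s,[.545,-.191,.28],Rt(-.037)));print(c["T"].round(3).tolist(),c["fx"],c["cx"],c["cy"])
E
```

```text
2.025 [ 0.5472 -0.1864  0.2794] 0.05616890697358133 [-1.37  2.07  0.49] [-0.0223 -0.0101 -0.0028  0.0001 -0.0004  0.0041]
[[1.0, -0.027, -0.008, 0.548], [-0.028, -0.966, -0.256, -0.117], [-0.0, 0.257, -0.967, 0.426], [0.0, 0.0, 0.0, 1.0]] 309.70691628693146 320.3168940590043 208.26011797480217
```

View pics/w1.png

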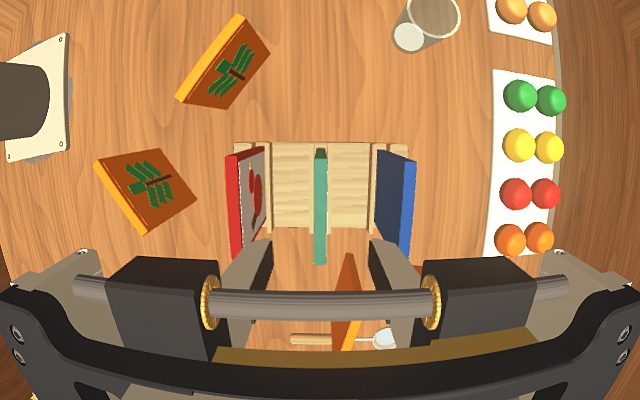

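The wrist view shows the green top edge at columns 314–327, rows 155–264, centred between the fingers, with red at (235,205) and blue at (410,205). I'll back-project it to z = 0.16.

```bash
cat >> h.py <<'E'
def wray(c,uv):
    v=(np.asarray(uv,float)-[c["cx"],c["cy"]])/c["fx"];r=np.linalg.norm(v,axis=1,keepdims=True)
    return np.c_[np.sinc(r/np.pi)*v,np.cos(r)]@c["T"][:3,:3].T
def wplane(c,uv,z):
    d=wray(c,uv);o=c["T"][:3,3];return (o+d*((z-o[2])/d[:,2])[:,None])[:,:2]
E
python3 - <<'E'
from h import *;from plant import *
c=pickle.load(open("w1.pkl","rb"))
m=cv2.inRange(cv2.cvtColor(c["image"],cv2.COLOR_RGB2HSV),(70,60,50),(90,255,255))
n,l,st,ce=cv2.connectedComponentsWithStats(m);k=[i for i in range(1,n) if st[i,4]>150];print([(st[i].tolist()) for i in k])
i=min(k,key=lambda i:abs(ce[i]-[320,210]).sum());v,u=np.where(l==i)
P=wplane(c,np.c_[u,v],.16);print(np.percentile(P,[1,50,99],axis=0).round(4).tolist())
r=cv2.minAreaRect((P*1000).astype(np.float32));print(r)
E
```

```text
[[314, 159, 13, 105, 1192]]
[[0.5394, -0.2394], [0.5458, -0.1904], [0.5522, -0.1441]]
((545.7711181640625, -191.84375), (97.24250793457031, 10.25821590423584), 87.94476318359375)
```

>>> arm_command([
  [-0.022, -0.0076, 0.05, 0, 0, 0.004],
  [-0.022, -0.0076, 0.15, 0, 0, 0.004],
  [-0.022, -0.0076, 0.25, 0, 0, 0.004],
  [-0.022, -0.0076, 0.35, 0, 0, 0.004],
  [-0.022, -0.0076, 0.4, 0, 0, 0.004],
])

```text
t: 2.65
tool_pos: [0.5427, -0.1939, 0.3642]
orientation: [-2.272, -2.166, 0.002]
force: [0.7, -0.5, 0.2]
opening: 0.0559
gripper_force: 0.0
```

```bash
python3 - <<'E'
from h import *;from plant import *
s=read_state();print(s["t"],grasp(s).round(4),s["force"].round(2),inc(s,[.5455,-.191,.13],Rt(-.036)))
E
```

```text
2.65 [ 0.5423 -0.1937  0.1972] [ 0.7  -0.53  0.2 ] [ 1.500e-02  1.420e-02  3.361e-01 -8.000e-04 -3.000e-04 -3.700e-03]
```

>>> arm_command([
  [0.015, 0.014, 0.08, 0, 0, -0.004],
  [0.015, 0.014, 0.18, 0, 0, -0.004],
  [0.015, 0.014, 0.28, 0, 0, -0.004],
  [0.015, 0.014, 0.336, 0, 0, -0.004],
  [0.015, 0.014, 0.336, 0, 0, -0.004],
])

```text
t: 3.28
tool_pos: [0.5459, -0.1908, 0.2981]
orientation: [-2.258, -2.181, 0.001]
force: [-0.4, -0.2, 0.6]
opening: 0.0559
gripper_force: 0.0
```

>>> arm_command([
  [0, 0, 0, 0, 0, 0],
  [0, 0, 0, 0, 0, 0],
  [0, 0, 0, 0, 0, 0],
  [0, 0, 0, 0, 0, 0],
  [0, 0, 0, 0, 0, 0],
], fingers=1, force=30)

```text
t: 3.9
tool_pos: [0.5463, -0.191, 0.2996]
orientation: [2.259, 2.183, 0.0]
force: [0.4, -0.2, -2.1]
opening: 0.0119
gripper_force: 30.0
```

```bash
python3 - <<'E'
from h import *;from plant import *
s=read_state();print(s["t"],grasp(s).round(4),s["force"].round(2),s["opening"],s["gripper_force"],inc(s,[.5455,-.191,.13],Rt(-.036)))
E
```

```text
3.9 [ 0.5464 -0.191   0.1326] [ 0.4 -0.2 -2.1] 0.01193922305091733 29.997602999210358 [-0.0001 -0.0042  0.0132  0.      0.      0.0005]
```

>>> arm_command([
  [0, 0, -0.1, 0, 0, 0],
  [0, 0, -0.3, 0, 0, 0],
  [0, 0, -0.5, 0, 0, 0],
  [0, 0, -0.7, 0, 0, 0],
  [0, 0, -0.85, 0, 0, 0],
])

```text
t: 4.53
tool_pos: [0.5461, -0.1909, 0.4729]
orientation: [2.258, 2.181, 0.001]
force: [0.5, -0.2, -3.7]
opening: 0.0119
gripper_force: 30.0
```

>>> arm_command([
  [0, 0, 0, 0, 0, 0],
  [0, 0, 0, 0, 0, 0],
  [0, 0, 0, 0, 0, 0],
  [0, 0, 0, 0, 0, 0],
  [0, 0, 0, 0, 0, 0],
])

```text
t: 5.15
tool_pos: [0.5463, -0.191, 0.4688]
orientation: [-2.258, -2.182, 0.001]
force: [0.5, 0.5, -4.3]
opening: 0.0116
gripper_force: 30.0
```

```bash
cat >> h.py <<'E'
E0=[.5761,.1954,.146,.04]
def goal(gap,up,e=E0,dy=0,d=.1226):
    """grasp point with tile back `gap` off the backrest and underside `up` above the ledge"""
    L=np.array([0,dy,.055+e[3]])+LD*(.006+gap)+U*(up+d);return place(*e[:3],L)[0]
E
python3 - <<'E'
from h import *;from plant import *
s=read_state();print(s["t"],grasp(s).round(4),s["force"].round(2),s["opening"],goal(.006,.1).round(4),inc(s,goal(.006,.1),Rt(.146,np.radians(18))))
E
```

```text
5.15 [ 0.5461 -0.1909  0.3018] [ 0.53  0.5  -4.29] 0.011562105806483753 [0.5193 0.1871 0.3104] [ 1.8382e+00 -4.5340e-01 -9.0000e-04 -1.0010e-01  8.8000e-03 -5.7000e-02]
```

>>> arm_command([
  [0.12, 0, 0, 0, 0, 0],
  [0.32, -0.02, 0, 0, 0, 0],
  [0.54, -0.05, 0, 0, 0, 0],
  [0.76, -0.09, 0, 0, 0, 0],
  [0.95, -0.15, 0, 0, 0, 0],
])

```text
t: 5.78
tool_pos: [0.5225, 0.0014, 0.4694]
orientation: [-2.259, -2.183, -0.0]
force: [-0.4, 0.1, -3.4]
opening: 0.0118
gripper_force: 30.0
```

>>> arm_command([
  [0.2, -0.07, 0, -0.02, 0.002, -0.0114],
  [0.42, -0.14, 0, -0.04, 0.0035, -0.0228],
  [0.62, -0.21, 0, -0.06, 0.005, -0.034],
  [0.78, -0.27, 0, -0.08, 0.007, -0.0456],
  [0.888, -0.3034, 0, -0.1, 0.0088, -0.057],
])

```text
t: 6.4
tool_pos: [0.4675, 0.1809, 0.4695]
orientation: [1.902, 2.208, 0.352]
force: [-0.1, 0.3, -2.5]
opening: 0.0121
gripper_force: 30.0
```

>>> arm_command([
  [0, 0, 0, 0, 0, 0],
  [0, 0, 0, 0, 0, 0],
  [0, 0, 0, 0, 0, 0],
  [0, 0, 0, 0, 0, 0],
  [0, 0, 0, 0, 0, 0],
])

```text
t: 7.02
tool_pos: [0.4686, 0.1791, 0.4694]
orientation: [1.906, 2.205, 0.349]
force: [0.5, 0.1, -4.0]
opening: 0.0121
gripper_force: 30.0
```

```bash
python3 - <<'E'
from h import *;from plant import *
d={n:read_camera(n) for n in("scene","top","wrist")};pickle.dump(d,open("d1.pkl","wb"))
s=read_state();print(s["t"],grasp(s).round(4),s["force"].round(2),inc(s,goal(.006,.1),Rt(.146,np.radians(18))))
Z=lambda n,x,y,w,h:cv2.resize(d[n]["image"][y:y+h,x:x+w,::-1],(400,300),interpolation=cv2.INTER_CUBIC)
W=cv2.resize(d["wrist"]["image"][:,:,::-1],(480,300))
cv2.imwrite("pics/p2.png",np.vstack([np.hstack([Z("scene",350,100,100,75*1),Z("scene",350,140,80,60)]),np.hstack([Z("top",205,150,80,60),W[:,40:440]])]))
E
```

```text
7.175 [0.5196 0.1867 0.3107] [-0.01 -0.01 -3.72] [ 0.0011 -0.0009  0.001   0.0002  0.0003  0.    ]
```

View pics/p2.png

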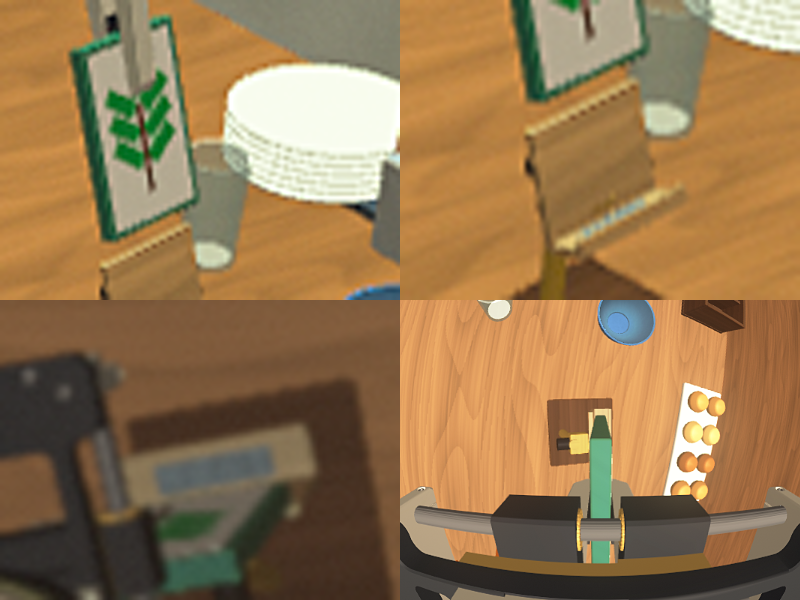

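The tile hangs parallel to the backrest, above it. Scene view: tile's lower front corners at (378,160) and (399.6,151), backrest top corners at (375.5,167) and (397.5,156). I compare those with the model to refine the relative offset.

```bash
python3 - <<'E'
from h import *;from plant import *
d=pickle.load(open("d1.pkl","rb"));s=read_state();R=Ro.from_rotvec(s["orientation"]).as_matrix()
g=grasp(s)
# tile: tool z = -up, y = +normal, x = right-handed
def tl(n,x,u):return g+R[:,1]*n+R[:,0]*x+R[:,2]*(.1226-u)
print("x axis",R[:,0].round(2))
for nm,n in(("front",.006),("back",-.006)):
  for k in(-.05,.05):
    for u in(0,):
      P=tl(n,k,u);print(nm,k,u,P.round(3),proj(d["scene"],P).round(1),proj(d["top"],P).round(1))
c=np.array([0,0,.095]);t=c+.075*U;l=c+.022*LD+.006*U;Y=np.array([0,.05,0])
for L in(c,t,l):print(proj(d["scene"],place(*E0[:3],[L-Y,L+Y])).round(1).tolist(),proj(d["top"],place(*E0[:3],[L-Y,L+Y])).round(1).tolist())
for n,(x,y,w,h) in dict(scene=(340,120,90,90)).items():
    cv2.imwrite("pics/z.png",cv2.resize(d[n]["image"][y:y+h,x:x+w,::-1],(600,600),interpolation=cv2.INTER_CUBIC))
E
```

```text
x axis [-0.15  0.99 -0.  ]
front -0.05 0 [0.57  0.144 0.196] [[377.9 160.7]] [[261.7 185.1]]
front 0.05 0 [0.556 0.242 0.196] [[399.7 150.2]] [[218.7 192.8]]
back -0.05 0 [0.559 0.142 0.192] [[375.1 160.3]] [[262.8 190.2]]
back 0.05 0 [0.544 0.241 0.192] [[396.9 149.9]] [[220.  197.9]]
[[379.0, 190.1], [400.1, 178.9]] [[268.6, 185.0], [230.2, 191.9]]
[[375.1, 167.7], [396.7, 157.2]] [[264.7, 190.7], [223.1, 198.2]]
[[383.7, 189.3], [404.9, 178.0]] [[266.5, 177.0], [227.6, 184.0]]
```

View pics/z.png

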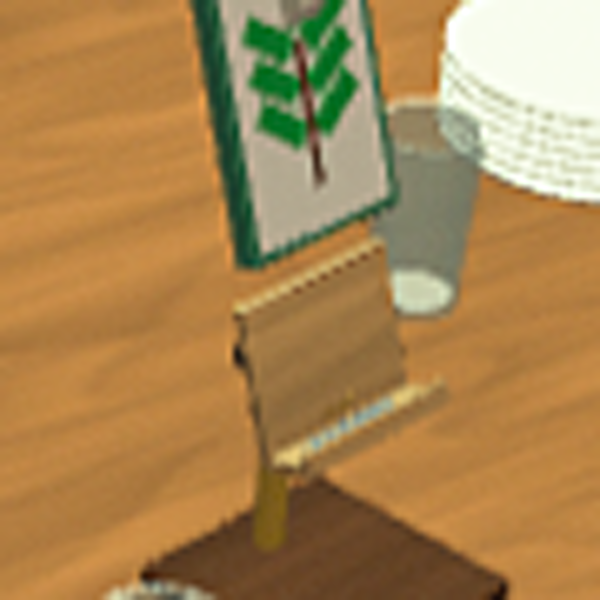

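>>> arm_command([
  [0.006, 0, 0.04, 0, 0, 0],
  [0.006, 0, 0.13, 0, 0, 0],
  [0.006, 0, 0.23, 0, 0, 0],
  [0.006, 0, 0.33, 0, 0, 0],
  [0.006, 0, 0.4, 0, 0, 0],
])

```text
t: 7.8
tool_pos: [0.4926, 0.1842, 0.3908]
orientation: [1.906, 2.208, 0.346]
force: [0.1, 0.5, -3.8]
opening: 0.0121
gripper_force: 30.0
```

>>> arm_command([
  [0, 0, 0, 0, 0, 0],
  [0, 0, 0, 0, 0, 0],
  [0, 0, 0, 0, 0, 0],
  [0, 0, 0, 0, 0, 0],
  [0, 0, 0, 0, 0, 0],
])

```text
t: 8.43
tool_pos: [0.4927, 0.1842, 0.3939]
orientation: [1.905, 2.206, 0.35]
force: [1.3, -0.9, -3.1]
opening: 0.0119
gripper_force: 30.0
```

```bash
python3 - <<'E'
from h import *;from plant import *
d={n:read_camera(n) for n in("scene","top")};pickle.dump(d,open("d2.pkl","wb"))
s=read_state();print(s["t"],grasp(s).round(4),s["force"].round(2),inc(s,goal(.006,.02,dy=.001),Rt(.146,np.radians(18))))
Z=lambda n,x,y,w,h:cv2.resize(d[n]["image"][y:y+h,x:x+w,::-1],(400,400),interpolation=cv2.INTER_CUBIC)
cv2.imwrite("pics/p3.png",np.hstack([Z("scene",365,145,50,50),Z("top",210,155,60,60)]))
E
```

```text
8.525 [0.5439 0.1916 0.2349] [-0.17  0.55 -3.48] [-0.0004 -0.0012  0.0022  0.0003  0.0002  0.0001]
```

View pics/p3.png

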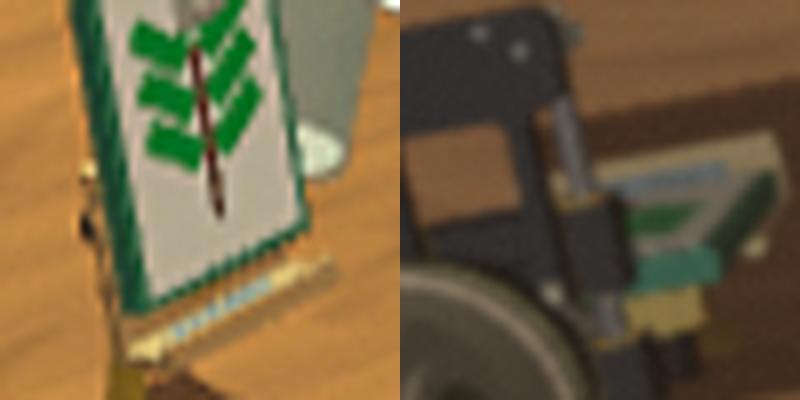

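The tile bottom sits between the backrest and the lip, centred over the ledge: tile middle at about x=229 in the left crop, ledge middle about 230. Now I go down by feel.

>>> arm_command([
  [0, 0, 0.01, 0, 0, 0],
  [0, 0, 0.02, 0, 0, 0],
  [0, 0, 0.03, 0, 0, 0],
  [0, 0, 0.04, 0, 0, 0],
  [0, 0, 0.05, 0, 0, 0],
])

```text
t: 9.15
tool_pos: [0.4958, 0.1847, 0.3838]
orientation: [1.905, 2.206, 0.349]
force: [0.5, 0.4, -3.6]
opening: 0.0113
gripper_force: 30.0
```

>>> arm_command([
  [0, 0, 0.002, 0, 0, 0],
  [0, 0, 0.004, 0, 0, 0],
  [0, 0, 0.006, 0, 0, 0],
  [0, 0, 0.008, 0, 0, 0],
  [0, 0, 0.01, 0, 0, 0],
])

```text
t: 9.78
tool_pos: [0.4964, 0.1848, 0.3821]
orientation: [1.905, 2.206, 0.35]
force: [-0.2, -1.1, -3.8]
opening: 0.0116
gripper_force: 30.0
```

>>> arm_command([
  [0, 0, 0.002, 0, 0, 0],
  [0, 0, 0.004, 0, 0, 0],
  [0, 0, 0.006, 0, 0, 0],
  [0, 0, 0.008, 0, 0, 0],
  [0, 0, 0.008, 0, 0, 0],
])

```text
t: 10.4
tool_pos: [0.4968, 0.1849, 0.3805]
orientation: [1.905, 2.206, 0.349]
force: [0.2, -0.5, -3.2]
opening: 0.0119
gripper_force: 30.0
```

>>> arm_command([
  [0, 0, 0.002, 0, 0, 0],
  [0, 0, 0.004, 0, 0, 0],
  [0, 0, 0.006, 0, 0, 0],
  [0, 0, 0.008, 0, 0, 0],
  [0, 0, 0.008, 0, 0, 0],
])

```text
t: 11.02
tool_pos: [0.4973, 0.1849, 0.379]
orientation: [1.905, 2.206, 0.349]
force: [0.0, -0.5, -3.2]
opening: 0.0119
gripper_force: 30.0
```

>>> arm_command([
  [0, 0, 0.001, 0, 0, 0],
  [0, 0, 0.002, 0, 0, 0],
  [0, 0, 0.003, 0, 0, 0],
  [0, 0, 0.005, 0, 0, 0],
  [0, 0, 0.005, 0, 0, 0],
])

```text
t: 11.65
tool_pos: [0.4977, 0.1849, 0.3786]
orientation: [1.905, 2.206, 0.35]
force: [-4.0, -2.3, 1.9]
opening: 0.0119
gripper_force: 30.0
```

Contact with about 6 N. To rule out the lip top, I lift 2 mm, ease towards the backrest and feel again.

>>> arm_command([
  [0, 0, -0.01, 0, 0, 0],
  [0, -0.004, -0.01, 0, 0, 0],
  [0, -0.008, -0.01, 0, 0, 0],
  [0, -0.011, -0.01, 0, 0, 0],
  [0, -0.011, -0.01, 0, 0, 0],
])

```text
t: 12.28
tool_pos: [0.4949, 0.1846, 0.3791]
orientation: [1.905, 2.206, 0.349]
force: [0.4, -0.5, -3.6]
opening: 0.0115
gripper_force: 30.0
```

```bash
cat >> h.py <<'E'
def ft(s,b=(0,-.2,-3.5)):
    f=np.array(s["force"])-b;R=Rt(.146,np.radians(18));g=grasp(s)
    o=goal(0,0)
    print("t",s["t"],"F along side,n,up",(f@R*[1,1,-1]).round(2),"offset side,n,up mm",((g-o)@R*[1000,1000,-1000]).round(2),"M",(s["wrist_torque"]@R).round(2))
E
python3 - <<'E'
from h import *;from plant import *
ft(read_state())
E
```

```text
t 12.275 F along side,n,up [-0.32  0.32 -0.17] offset side,n,up mm [0.97 3.99 5.93] M [ 0.21 -0.04 -0.08]
```

>>> arm_command([
  [0, 0, 0.002, 0, 0, 0],
  [0, 0, 0.004, 0, 0, 0],
  [0, 0, 0.006, 0, 0, 0],
  [0, 0, 0.007, 0, 0, 0],
  [0, 0, 0.007, 0, 0, 0],
])

```text
t: 12.9
tool_pos: [0.4954, 0.1846, 0.378]
orientation: [1.905, 2.206, 0.35]
force: [-0.1, -0.4, -3.2]
opening: 0.0119
gripper_force: 30.0
```

```bash
python3 - <<'E'
from h import *;from plant import *
ft(read_state())
E
```

```text
t 12.9 F along side,n,up [-0.14 -0.05  0.29] offset side,n,up mm [0.96 4.17 4.67] M [ 0.34 -0.05 -0.01]
```

>>> arm_command([
  [0, 0, 0.001, 0, 0, 0],
  [0, 0, 0.002, 0, 0, 0],
  [0, 0, 0.003, 0, 0, 0],
  [0, 0, 0.004, 0, 0, 0],
  [0, 0, 0.004, 0, 0, 0],
])

```text
t: 13.52
tool_pos: [0.4956, 0.1846, 0.3778]
orientation: [1.905, 2.206, 0.35]
force: [-5.4, -2.6, 4.1]
opening: 0.0118
gripper_force: 30.0
```

```bash
python3 - <<'E'
from h import *;from plant import *
ft(read_state())
E
```

```text
t 13.525 F along side,n,up [-1.58 -3.06  8.99] offset side,n,up mm [0.93 4.38 4.49] M [ 1.14 -0.12 -0.09]
```

Same height again (h ≈ 44 mm, or lip?). Feeling for the backrest while lifted settles it.

>>> arm_command([
  [0, 0, -0.009, 0, 0, 0],
  [0, -0.003, -0.009, 0, 0, 0],
  [0, -0.006, -0.009, 0, 0, 0],
  [0, -0.008, -0.009, 0, 0, 0],
  [0, -0.01, -0.009, 0, 0, 0],
])

```text
t: 14.15
tool_pos: [0.4937, 0.1844, 0.3787]
orientation: [1.904, 2.205, 0.352]
force: [6.7, 1.4, -3.7]
opening: 0.0117
gripper_force: 30.0
```

```bash
python3 - <<'E'
from h import *;from plant import *
ft(read_state())
E
```

```text
t 14.15 F along side,n,up [ 0.6   6.49 -2.3 ] offset side,n,up mm [1.   3.14 5.94] M [-1.04  0.12 -0.29]
```

Backrest contact came at n≈3 mm, so the tile was resting on the ledge, not the lip. I back off about 1 mm, lower onto the ledge lightly, then open gently.

>>> arm_command([
  [0, 0.004, 0, 0, 0, 0],
  [0, 0.004, 0.002, 0, 0, 0],
  [0, 0.004, 0.004, 0, 0, 0],
  [0, 0.004, 0.006, 0, 0, 0],
  [0, 0.004, 0.0075, 0, 0, 0],
])

```text
t: 14.78
tool_pos: [0.4946, 0.1845, 0.3776]
orientation: [1.905, 2.206, 0.35]
force: [0.9, -0.3, 3.1]
opening: 0.0117
gripper_force: 30.0
```

```bash
python3 - <<'E'
from h import *;from plant import *
ft(read_state())
E
```

```text
t 14.775 F along side,n,up [-0.19  2.91  6.04] offset side,n,up mm [0.93 3.39 4.58] M [-0.3  -0.19 -0.15]
```

Resting at 6 N on the ledge and 3 N on the backrest. Release.

>>> arm_command([
  [0, 0, 0, 0, 0, 0],
  [0, 0, 0, 0, 0, 0],
  [0, 0, 0, 0, 0, 0],
  [0, 0, 0, 0, 0, 0],
  [0, 0, 0, 0, 0, 0],
], force=4)

```text
t: 15.4
tool_pos: [0.4945, 0.1845, 0.3775]
orientation: [1.905, 2.206, 0.35]
force: [-0.1, -1.4, 5.1]
opening: 0.0119
gripper_force: 4.0
```

>>> arm_command([
  [0, 0, 0, 0, 0, 0],
  [0, 0, 0, 0, 0, 0],
  [0, 0, 0, 0, 0, 0],
  [0, 0, 0, 0, 0, 0],
  [0, 0, 0, 0, 0, 0],
], fingers=0.3)

```text
t: 16.02
tool_pos: [0.4944, 0.1845, 0.377]
orientation: [1.905, 2.206, 0.349]
force: [-0.2, 0.2, 0.6]
opening: 0.0325
gripper_force: 0.0
```

```bash
python3 - <<'E'
from h import *;from plant import *
d={n:read_camera(n) for n in("scene","wrist")}
ft(read_state());print(read_state()["opening"])
a=cv2.resize(d["scene"]["image"][100:220,330:450,::-1],(400,400),interpolation=cv2.INTER_CUBIC)
b=cv2.resize(d["wrist"]["image"][:,120:520,::-1],(400,400))
cv2.imwrite("pics/p4.png",np.hstack([a,b]))
E
```

```text
t 16.125 F along side,n,up [0.26 0.67 3.19] offset side,n,up mm [0.97 2.92 4.15] M [ 0.09 -0.08  0.  ]
0.03252617800652199
```

View pics/p4.png

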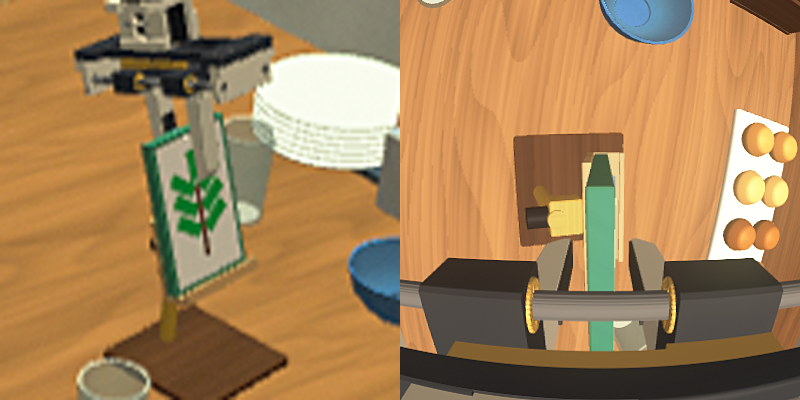

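The tile stands on the ledge (left crop, (200,205)) leaning back, and both fingers are clear of it. Now I withdraw along the tool axis.

>>> arm_command([
  [0, 0, -0.05, 0, 0, 0],
  [0, 0, -0.15, 0, 0, 0],
  [0, 0, -0.28, 0, 0, 0],
  [0, 0, -0.4, 0, 0, 0],
  [0, 0, -0.5, 0, 0, 0],
])

```text
t: 16.75
tool_pos: [0.4633, 0.18, 0.4742]
orientation: [1.904, 2.205, 0.352]
force: [0.4, -0.4, 0.2]
opening: 0.0323
gripper_force: 0.0
```

>>> arm_command([
  [0, -0.15, 0, 0, 0, 0],
  [0, -0.35, 0, 0, 0, 0],
  [0, -0.5, 0, 0, 0, 0],
  [0, -0.6, 0, 0, 0, 0],
  [0, -0.6, 0, 0, 0, 0],
])

```text
t: 17.38
tool_pos: [0.3501, 0.1634, 0.4356]
orientation: [1.904, 2.206, 0.351]
force: [0.0, -0.3, 0.2]
opening: 0.0324
gripper_force: 0.0
```

```bash
python3 - <<'E'
from h import *;from plant import *
d={n:read_camera(n) for n in("scene","top")}
s=read_state();print(s["t"],s["force"],grasp(s))
a=cv2.resize(d["scene"]["image"][125:215,350:440,::-1],(400,400),interpolation=cv2.INTER_CUBIC)
b=cv2.resize(d["top"]["image"][130:260,180:310,::-1],(400,400),interpolation=cv2.INTER_CUBIC)
cv2.imwrite("pics/p5.png",np.hstack([a,b]))
o=goal(0,0)
e=[E0[0]+.003,E0[1],E0[2],.0443]
for y in(-.05,.05):
  for u in(0,.15):
    P=place(*e[:3],np.array([0,y+.001,.055+e[3]])+LD*.012+U*u);print(y,u,((proj(d["scene"],P)-[350,125])*400/90).round(0))
E
```

```text
17.475 [-0.85973212  0.06155295 -0.44594416] [0.40262944 0.17096011 0.27731776]
-0.05 0 [[145. 288.]]
-0.05 0.15 [[110.  84.]]
0.05 0 [[239. 238.]]
0.05 0.15 [[208.  40.]]
```

View pics/p5.png

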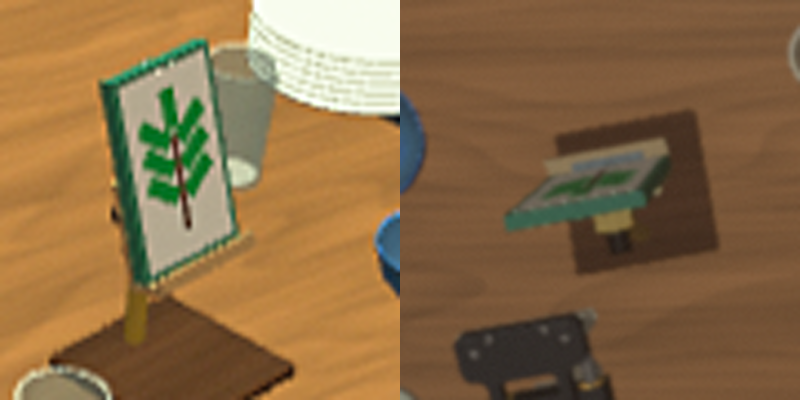

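The tile stands right way up, leaning on the backrest, and its corners are within a few crop pixels (about 1 mm each) of the seated prediction. The arm is clear, so I hand in the job.

```bash
python3 -c "
from plant import *
print(close_job())"
```

```text
the job is handed in; nothing more can be done
None
```

The green-edged leaf tile stands right way up and centred to about 1–2 mm on the easel ledge, leaning on the backrest with its picture to the guests' side. It was set down by feel, with no contact reading above about 10 N. The arm is clear, nothing else was touched, and I handed the job in at about 17.5 s; no verdict came back.

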